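Lock the tube rotator's castle nut

TASK

The castle nut that holds the carrier disc on the bench tube rotator has to be locked. Tighten it (clockwise seen from above) just to the next slot that lines up with the cross hole in the spindle - not back to the previous slot and not on past this one - then push the locking pin from the bench gently through slot, spindle and far slot until its collar is home against the nut, and let go. Feel for the hole without forcing the pin, and leave the glassware alone.

Things in the scene. Friction and masses are not known exactly. Their poses are not given: they have to be found in the camera images.
- rotator: bench tube rotator, fixed: white square housing 200 x 200 mm under a round aluminium carrier disc (diameter 176 mm), flat disc top 60 mm above the bench. Origin at the bench under the spindle axis; z up; x from its front panel to its back. The cross hole in the spindle is square, 8 x 8 mm, right through the spindle axis, along this body's y axis
- disc_centre (a point): where the spindle axis meets the disc top. The dark vertical spindle (diameter 28 mm) comes up here through the nut; it does not turn. It has end play: its cross hole's centre is 20 to 38 mm above this point, differs each time, stays put during work and is not measured, so it must be felt or seen. The spindle's end is 20 mm above the hole's centre
- castle_nut: steel hexagonal castle nut, 46 mm across flats (53 over corners), 43 mm tall. Origin on its axis at its underside on the disc; z up. Stiff to turn (0.35 N m), stays where left, may lag the fingers. At the start it is 16 to 50 degrees short: turned clockwise from above by that, its y axis lies along the rotator's y: the next line-up. Never over 11 degrees past it, nor back over 58 short
- slot_mouth (a point): point in the nut's slot facing its +y, 23 mm from the axis, 29 mm above the nut's origin. Six such slots, one in the middle of each flat (flats face +y and every 60 degrees from it), 9 mm wide, open at the top, floor 16 mm above the nut's origin
- lock_pin: steel locking pin, 80 g, loose, lying on the bench, axis 13 mm up. Origin on its axis at the collar's seat face; x along the shaft to the nose; z up. Round shaft 6 mm, x 0 to 56 mm, blunt nose with 0.5 mm chamfer. Square collar 26 x 26 x 4 mm behind the seat face, neck 8 mm thick, then the grip tab. Never press it on rotator, spindle or nut with over 30 N
- pin_grip (a point): centre of the pin's grip tab, on the axis 30 mm behind the collar's seat face. The tab runs 18 to 42 mm behind that face, is 12 mm thick (pin's y) and 26 mm tall (13 up and down)
- pin_mid (a point): point on the pin's axis 23 mm ahead of the collar's seat face; on the spindle axis when the pin is home, collar on the nut's flat. The pin may go in from either side
- jar: brown jar with black cap, 48 mm in diameter, 70 mm tall, loose bystander; origin at the centre of its underside
- mortar: white ceramic bowl, 76 mm in diameter, 45 mm tall, loose bystander; origin at the centre of its underside
- tube_rack: wooden rack 60 x 200 mm with five glass tubes, 100 mm tall, loose bystander; origin at the centre of its underside

How it is judged:
By the outcome, as a careful person would: the job done as asked, in the order asked, and still so for the second after the job is handed in, with the robot touching nothing.
It also fails if it takes over 72 s, if anything falls off the work surface, if the arm or the gripper's body presses on something with over 40 N, if the wrist force passes 120 N, or if a joint passes its speed limit or range.

ROBOT

A 6-joint arm with a two-finger parallel gripper is mounted at the origin on the work surface. World frame = base frame: x ahead of the robot, y to its left, z up, the work surface at z = 0. Lengths are in mm, angles in rad, forces in N, time in s.
With the tool pointing down it reaches from about 275 to 1000 mm from the base axis. Payload 8.4 kg.
Tool frame: the origin (TCP) lies at the very end of the fingers, on their centre line; the grasp point (between the pads) lies 19 mm behind it; z points along the fingers, y is the direction in which the jaws open and shut (so a half turn about z gives the same grasp; the last joint's range is limited). The gripper opens to 85 mm and grips with 20 to 120 N. Pads are 22 mm wide; open, the fingers measure 114 mm over their backs; the gripper's body (76 mm by 85 mm) begins 54 mm behind the grasp point. The pads swing forward as they close: fully open they stand 13 mm farther back than shut.
Start: joints at [-1.236, 0.353, 1.633, -0, 1.155, -0.002], TCP at [206.541, -589.889, 231.281] pointing down, gripper open.
Joint ranges: [-2.63, 2.63], [-0.92, 2.1], [0.06, 2.66], [-1.3, 4.44], [0, 2.69], [-3.02, 3.02]. Speed limits (rad/s): [2.22, 2.22, 2.79, 3.14, 3.14, 3.14].

INTERFACE

Orientations are given as [roll, pitch, yaw] about the fixed x, y, z axes, in that order (R = Rz(yaw) Ry(pitch) Rx(roll)).
In Python, from rig import readout, grab_frame, calibration, r gives the robot as it stands. The module is installed in compiled form; this text tells all that it offers.
- The arm moves only by the tool play_rows, never from a script. Its argument "rows" is a list of rows, each a list of 3 entries, a list of its own where there are three numbers: the closure in counts, from 0 (fully open) to 255 (shut), then the shift along the tool's x, y, z in cm, then the turn, a rotation vector about the tool's x, y, z in rad. In form: [[gripper, [dx, dy, dz], [rx, ry, rz]], ...]. A call has 1 to 12 rows; each row is the pose to reach, as a shift and turn from the pose commanded when the call began, along the tool's axes at that moment; what a row does not reach only later rows make up. A row lasts 1/12 s, in which the tool goes at most 41.7 mm and 7.16 degrees, less where a joint would pass 70% of its speed; a pose out of reach is approached as far as the arm can. A call with a gripper value outside its range is refused whole. The fingers move at their own pace and stop on an object; "squeeze" is the grip in N (left out, the last holds). Time passes only in rows, so rows that repeat a pose let the fingers close. It gives the time, the measured TCP pose, the force and the opening at its end, in the units of the state.
- readout.sense(): the state, without advancing time (a new reading comes with each control period).
- grab_frame(name): name is "scene" or "top" or "wrist"; returns (picture, depth): 480x640x3 uint8, red, green, blue; 480x640 float32, mm along the optical axis (not along the pixel's ray), 0 where there is no reading.
- calibration(name): a dict with "vfov" (degrees; the focal length in pixels is half the picture's height over the tangent of half this angle, whatever the lens; pixels are square), "cx", "cy" (the principal point, pixels), "k1" (the pictures are not rectified: a ray, as slopes to the right and down, at radius r is drawn at 1 + k1 r^2 times it, then the intrinsics apply), "cam_to_world" (4x4, takes a point from camera to world coordinates). Camera axes: x right, y down, z forward; pixel columns grow to the right and rows downward; lengths in mm; the calibration is good to about 2 mm. A picture is of the moment at which its call begins: read the wrist's pose just before it. calibration takes no time and is no camera call; for the wrist camera it gives the pose at the moment of the call.
- r.sign_off(): hands the job in, once; it reports no verdict.
The state is a dict: "clock": time; "qpos": joint angles; "qvel": joint speeds; "joint_efforts": joint torques, N m; "eef_pos": TCP position; "tcp_rot": TCP orientation; "contact_force": force on the tool from outside, world axes, zero at the start; "wrist_torque": the same for the moment, N m; "opening": opening from 0.0 (shut) to 1.0 (fully open).
Only numpy, scipy, OpenCV 4.12 (cv2) and the standard library are available. Lean on these libraries where they do the work, as an engineer would, in place of code of your own. Each camera call takes 0.05 s, during which the arm holds its last target.

## Working session

There is one attempt and no reset: what is moved stays moved. The work goes in short steps, Python scripts to look and compute and a tool call to move; the robot and the scene stay as the last step left them, time stands still between calls to the robot, and variables do not carry over. Pictures are saved under pics/ and viewed, and the job is handed in when it is done.

Besides the shell and the picture viewer there is one more tool, called after ">>>" by a JSON object that holds its "op" and its "data". play_rows: Moves the arm, as the interface text tells. Its arguments: {"type":"object","properties":{"rows":{"type":"array"},"squeeze":{"type":"number"}},"required":["rows"]}

```bash
mkdir -p pics; cat > h.py <<'E'
import numpy as np, cv2
from rig import readout, grab_frame, calibration, r
from scipy.spatial.transform import Rotation as R
def K(c):
    f=240/np.tan(np.radians(c["vfov"])/2); return np.array([[f,0,c["cx"]],[0,f,c["cy"]],[0,0,1]])
def D(c): return np.array([c["k1"],0,0,0,0.])
def ray(c,uv):
    uv=np.asarray(uv,float).reshape(-1,1,2)
    n=cv2.undistortPoints(uv,K(c),D(c)).reshape(-1,2)
    d=np.c_[n,np.ones(len(n))]; T=np.array(c["cam_to_world"])
    return T[:3,3], d@T[:3,:3].T
def onplane(c,uv,z):
    o,d=ray(c,uv); return o+d*((z-o[2])/d[:,2])[:,None]
def proj(c,P):
    T=np.linalg.inv(np.array(c["cam_to_world"])); 
    return cv2.projectPoints(np.asarray(P,float).reshape(-1,1,3),cv2.Rodrigues(T[:3,:3])[0],T[:3,3],K(c),D(c))[0].reshape(-1,2)
def pts(c,dep,uv):
    o,d=ray(c,uv); z=np.array([dep[int(v),int(u)] for u,v in np.asarray(uv).reshape(-1,2)]); return o+d*z[:,None]
def tri(obs):
    A=np.zeros((3,3));b=np.zeros(3)
    for c,uv in obs:
        o,d=ray(c,uv);d=d[0]/np.linalg.norm(d[0]);M=np.eye(3)-np.outer(d,d);A+=M;b+=M@o
    return np.linalg.solve(A,b)
def snap(name,fn):
    c=calibration(name);p,d=grab_frame(name);cv2.imwrite(f"pics/{fn}.png",p[:,:,::-1]);np.savez(f"pics/{fn}.npz",p=p,d=d,c=np.array(c,dtype=object));return c,p,d
def load(fn):
    z=np.load(f"pics/{fn}.npz",allow_pickle=True);return z["c"].item(),z["p"],z["d"]
E
python3 - <<'E'
from h import *
np.set_printoptions(suppress=True,precision=3)
print(readout.sense())
for n in ["scene","top","wrist"]:
    c,p,d=snap(n,n+"0"); print(n,c)
E
```

```text
{'clock': 0.0, 'qpos': array([-1.236,  0.354,  1.634,  0.   ,  1.155, -0.002]), 'qvel': array([ 0.001,  0.   ,  0.   , -0.001, -0.   ,  0.002]), 'joint_efforts': array([ -0.003, -60.525, -34.207,  -0.   ,   0.009,  -0.   ]), 'eef_pos': array([ 206.385, -589.437,  230.55 ]), 'tcp_rot': array([-3.14 , -0.   ,  0.337]), 'contact_force': array([-0.015, -0.847, -0.564]), 'wrist_torque': array([-0.028,  0.012,  0.01 ]), 'opening': 0.997900053151162}
scene {'vfov': 44.6629899454169, 'cx': 316.06916393166574, 'cy': 243.88657370099546, 'k1': -0.18603078424709557, 'cam_to_world': array([[   0.701,    0.401,   -0.59 , 1221.216],
       [   0.713,   -0.377,    0.592, -597.824],
       [   0.015,   -0.835,   -0.549,  709.384],
       [   0.   ,    0.   ,    0.   ,    1.   ]])}
top {'vfov': 57.12904861728079, 'cx': 324.026894454221, 'cy': 239.89540257147738, 'k1': -0.08377544527782153, 'cam_to_world': array([[  -0.007,   -0.994,    0.11 ,  442.201],
       [  -1.   ,    0.006,   -0.011,   79.01 ],
       [   0.011,   -0.11 ,   -0.994, 1082.648],
       [   0.   ,    0.   ,    0.   ,    1.   ]])}
wrist {'vfov': 67.58271062880354, 'cx': 316.53522684422586, 'cy': 231.29908205445764, 'k1': -0.0014828509371951999, 'cam_to_world': array([[   0.331,   -0.899,   -0.287,  280.565],
       [  -0.944,   -0.316,   -0.1  , -562.672],
       [  -0.001,    0.303,   -0.953,  373.184],
       [   0.   ,    0.   ,    0.   ,    1.   ]])}
```

View pics/scene0.png

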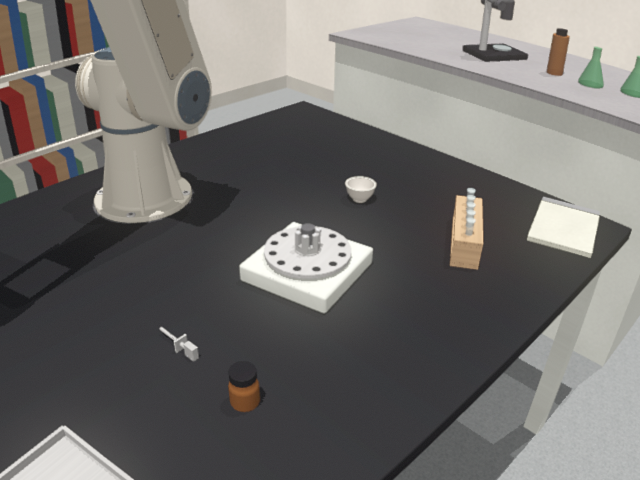

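View pics/top0.png

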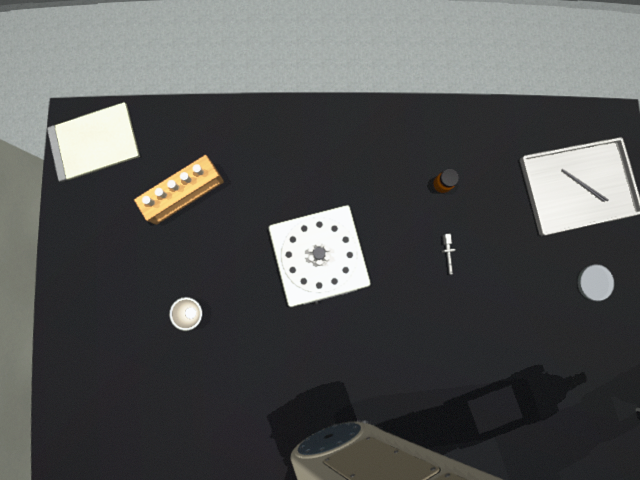

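View pics/wrist0.png

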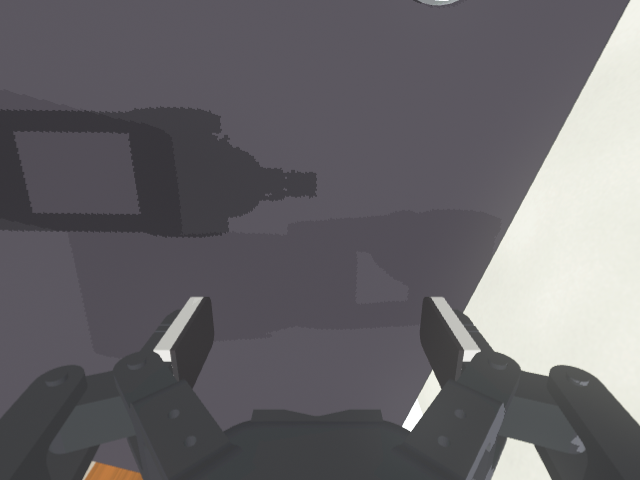

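The scene view shows the rotator at about (308,255), the pin at (180,343) and the jar at (244,387). In the top view they are at (319,254), (449,254) and (446,181). I'll zoom in next and get coarse positions.

```bash
python3 - <<'E'
from h import *
np.set_printoptions(suppress=True,precision=1)
c,p,d=load("top0")
a=cv2.resize(p[195:315,240:400],None,fx=5,fy=5,interpolation=cv2.INTER_CUBIC)
cv2.imwrite("pics/z1.png",a[:,:,::-1])
c2,p2,d2=load("scene0")
a=cv2.resize(p2[210:310,235:385],None,fx=5,fy=5,interpolation=cv2.INTER_CUBIC)
cv2.imwrite("pics/z2.png",a[:,:,::-1])
print("nut",pts(c,d,[(319,254),(312,280),(340,245)]))
print("pin",pts(c,d,[(448,237),(449,250),(450,262),(451,272)]), "jar",pts(c,d,[(449,178)]))
print("scene nut",pts(c2,d2,[(308,229),(280,256)]), "pin",pts(c2,d2,[(191,350),(180,343),(166,332)]))
E
```

```text
nut [[518.5  79.3 112.2]
 [462.3  95.8  63.6]
 [543.1  30.3  62.1]]
pin [[ 564.3 -234.7   27.9]
 [ 532.8 -236.6   25.6]
 [ 504.2 -241.1   15.4]
 [ 479.6 -241.8   18.2]] jar [[ 700.6 -230.6   69.9]]
scene nut [[530.2  73.1 110.3]
 [504.9  21.7  58.2]] pin [[ 573.4 -241.3   24. ]
 [ 538.3 -241.2   16. ]
 [ 497.1 -243.5   15.5]]
```

View pics/z1.png

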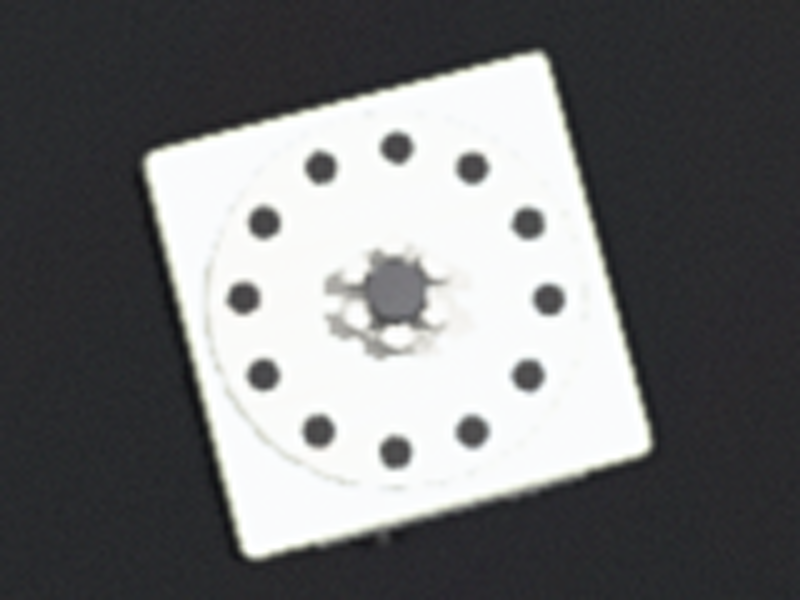

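View pics/z2.png

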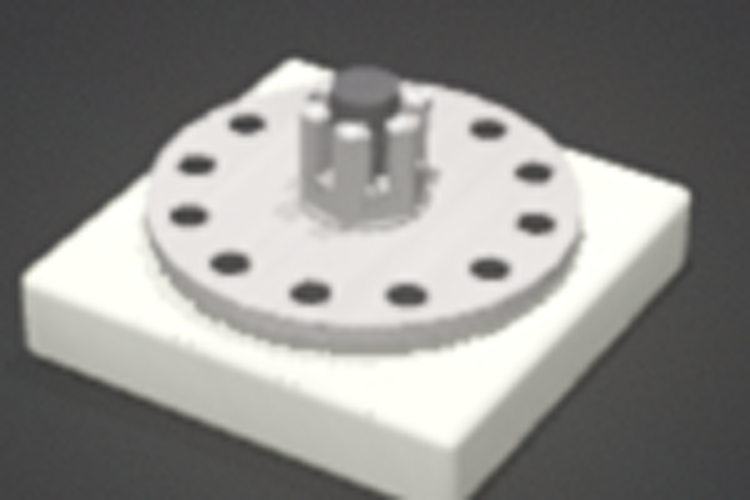

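>>> {"op": "play_rows", "data": {"rows": [[0,[47.5,-52.7,6.1],[0,0,0]],[0,[47.5,-52.7,6.1],[0,0,0]],[0,[47.5,-52.7,6.1],[0,0,0]],[0,[47.5,-52.7,6.1],[0,0,0]],[0,[47.5,-52.7,6.1],[0,0,0]],[0,[47.5,-52.7,6.1],[0,0,0]],[0,[47.5,-52.7,6.1],[0,0,0]],[0,[47.5,-52.7,6.1],[0,0,0]],[0,[47.5,-52.7,6.1],[0,0,0]],[0,[47.5,-52.7,6.1],[0,0,0]]], "squeeze": 40}}

```text
clock: 0.98
eef_pos: [367.1, -205.1, 195.5]
tcp_rot: [3.141, -0.0, 0.336]
contact_force: [1.2, -0.6, 1.0]
opening: 1.001
```

>>> {"op": "play_rows", "data": {"rows": [[0,[18.5,-20.0,2.5],[0,0,0]],[0,[18.5,-20.0,2.5],[0,0,0]],[0,[18.5,-20.0,2.5],[0,0,0]],[0,[18.5,-20.0,2.5],[0,0,0]],[0,[18.5,-20.0,2.5],[0,0,0]],[0,[18.5,-20.0,2.5],[0,0,0]],[0,[18.5,-20.0,2.5],[0,0,0]],[0,[18.5,-20.0,2.5],[0,0,0]],[0,[18.5,-20.0,2.5],[0,0,0]]]}}

```text
clock: 1.73
eef_pos: [475.4, 44.0, 170.2]
tcp_rot: [-3.141, 0.001, 0.34]
contact_force: [-0.7, -0.1, -0.2]
opening: 1.001
```

```bash
python3 - <<'E'
from h import *
np.set_printoptions(suppress=True,precision=3)
s=readout.sense();print(s["eef_pos"],s["tcp_rot"],s["qvel"])
c,p,d=snap("wrist","w1")
E
```

```text
[475.407  43.987 170.179] [-3.141  0.001  0.34 ] [-0.041 -0.017  0.022 -0.008  0.006 -0.013]
```

View pics/w1.png

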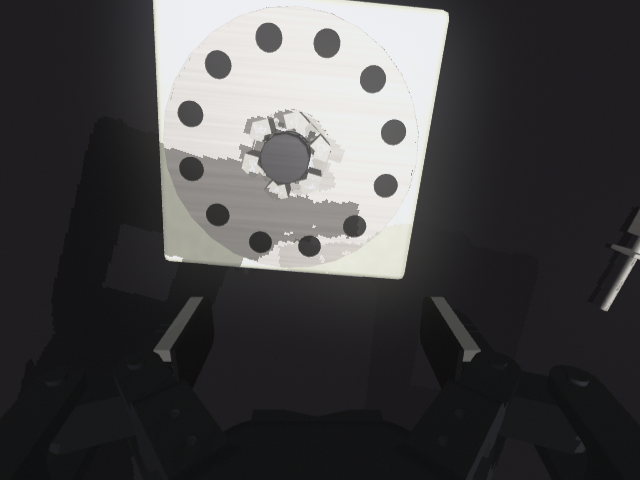

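```bash
python3 - <<'E'
from h import *
np.set_printoptions(suppress=True,precision=2)
c,p,d=load("w1")
uu,vv=np.meshgrid(np.arange(640),np.arange(480))
uv=np.c_[uu.ravel(),vv.ravel()]
o,dr=ray(c,uv); P=(o+dr*d.ravel()[:,None]).reshape(480,640,3)
Z=P[...,2]
a=cv2.resize(p[90:220,215:365],None,fx=5,fy=4.6,interpolation=cv2.INTER_CUBIC)
cv2.imwrite("pics/z3.png",a[:,:,::-1])
zz=np.clip((Z[90:220,215:365]-50)/80*255,0,255).astype(np.uint8)
cv2.imwrite("pics/z4.png",cv2.resize(cv2.applyColorMap(zz,cv2.COLORMAP_JET),None,fx=5,fy=4.6,interpolation=cv2.INTER_NEAREST))
def med(m): q=P[m];return len(q),np.median(q,0),q[:,2].std()
sub=(uu>160)&(uu<420)&(vv>10)&(vv<270)
h,e=np.histogram(Z[sub],bins=np.arange(30,130,2));
print([(e[i],h[i]) for i in range(len(h)) if h[i]>20])
E
```

```text
[(np.int64(34), np.int64(33)), (np.int64(38), np.int64(40)), (np.int64(40), np.int64(1776)), (np.int64(42), np.int64(10928)), (np.int64(44), np.int64(870)), (np.int64(56), np.int64(94)), (np.int64(58), np.int64(22217)), (np.int64(60), np.int64(23954)), (np.int64(62), np.int64(334)), (np.int64(74), np.int64(382)), (np.int64(76), np.int64(421)), (np.int64(78), np.int64(28)), (np.int64(80), np.int64(34)), (np.int64(82), np.int64(39)), (np.int64(84), np.int64(27)), (np.int64(86), np.int64(61)), (np.int64(88), np.int64(43)), (np.int64(90), np.int64(36)), (np.int64(92), np.int64(47)), (np.int64(94), np.int64(67)), (np.int64(96), np.int64(49)), (np.int64(98), np.int64(55)), (np.int64(100), np.int64(200)), (np.int64(102), np.int64(1713)), (np.int64(104), np.int64(127)), (np.int64(108), np.int64(44)), (np.int64(110), np.int64(1439)), (np.int64(112), np.int64(454))]
```

View pics/z3.png

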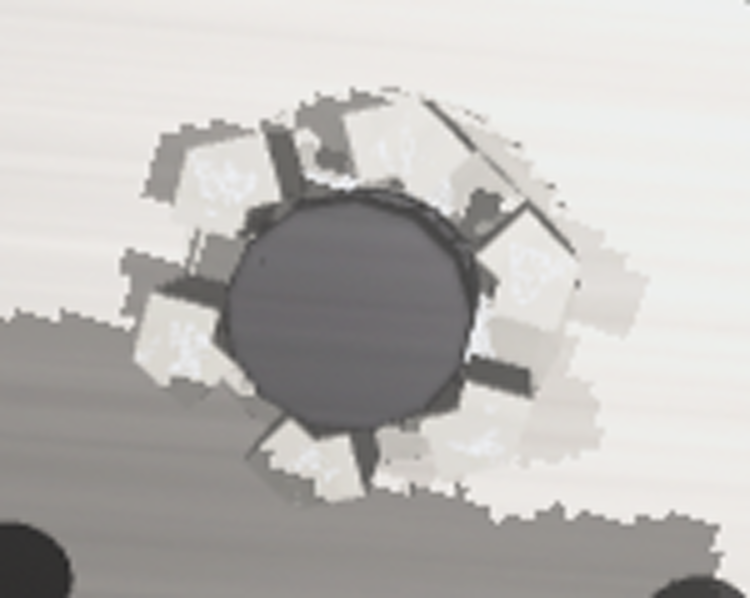

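View pics/z4.png

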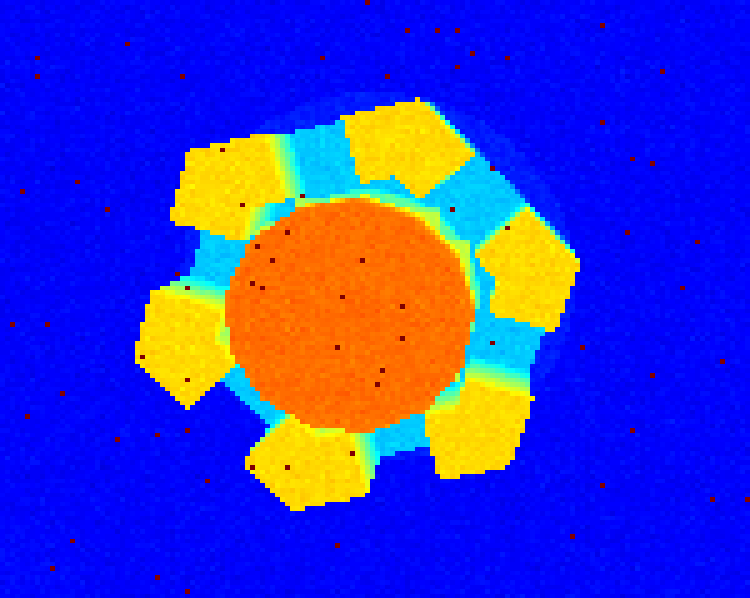

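```bash
cat > m.py <<'E'
from h import *
def cloud(c,d):
    uu,vv=np.meshgrid(np.arange(640),np.arange(480))
    o,dr=ray(c,np.c_[uu.ravel(),vv.ravel()]); return (o+dr*d.ravel()[:,None]).reshape(480,640,3)
def analyse(fn,cen=(517,77)):
    c,p,d=load(fn);P=cloud(c,d);Z=P[...,2];rad=np.hypot(P[...,0]-cen[0],P[...,1]-cen[1])
    disc=(rad<85)&(rad>34)&(abs(Z-60)<3); q=P[disc];zd=np.median(q[:,2])
    A=np.c_[q[:,:2]-np.array(cen),np.ones(len(q))];pl=np.linalg.lstsq(A,q[:,2],rcond=None)[0]
    print(fn,"disc z",zd,"plane",pl)
    near=rad<34
    top=near&(Z>zd+43+ -2)
    sp=near&(Z>zd+46); 
    m=cv2.morphologyEx(sp.astype(np.uint8),cv2.MORPH_OPEN,np.ones((3,3)));sp=m>0
    (xy,rr)=cv2.minEnclosingCircle(P[sp][:,:2].astype(np.float32))
    print(" spindle z",np.median(P[sp][:,2]),"centre",xy,"r",rr,"mean",P[sp][:,:2].mean(0))
    nt=near&(abs(Z-zd-43)<1.8)
    nt=cv2.morphologyEx(nt.astype(np.uint8),cv2.MORPH_OPEN,np.ones((3,3)))>0
    qn=P[nt][:,:2]; print(" nut z",np.median(P[nt][:,2]),len(qn))
    hull=cv2.convexHull(qn.astype(np.float32))[:,0]
    th=np.radians(np.arange(0,60,.25)); best=[]
    for t in th:
        w=[];mid=[]
        for k in range(3):
            u=np.array([np.cos(t+k*np.pi/3),np.sin(t+k*np.pi/3)]);s=hull@u;w.append(s.max()-s.min());mid.append((u,(s.max()+s.min())/2))
        best.append(sum(w)/3)
    i=int(np.argmin(best));t=th[i]
    U=np.array([[np.cos(t+k*np.pi/3),np.sin(t+k*np.pi/3)] for k in range(3)])
    M=[((hull@u).max()+(hull@u).min())/2 for u in U]; cn=np.linalg.lstsq(U,np.array(M),rcond=None)[0]
    print(" flat normal angle mod60",np.degrees(t),"width",best[i],[float((hull@u).max()-(hull@u).min()) for u in U],"centre",cn)
    v=P[nt][:,:2]-cn; rr=np.hypot(*v.T);ph=np.arctan2(v[:,1],v[:,0]);s=(rr>18)
    print(" 6fold: slot angle mod60",(np.degrees(np.angle(np.exp(6j*ph[s]).mean()))/6+30)%60)
    # housing top edges
    hz=(rad<150)&(abs(Z-43)<3)&(p.min(2)>25)
    return P,hz
E
python3 - <<'E'
from m import *
np.set_printoptions(suppress=True,precision=2)
P,hz=analyse("w1")
cs,_=cv2.findContours(hz.astype(np.uint8),cv2.RETR_EXTERNAL,cv2.CHAIN_APPROX_NONE)
q=np.vstack([k[:,0] for k in cs]); w=P[q[:,1],q[:,0]][:,:2].astype(np.float32)
print("housing",cv2.minAreaRect(w))
c,p,d=load("top0")
m=(p.min(2)>150).astype(np.uint8);m[:200]=0;m[310:]=0;m[:,:260]=0;m[:,380:]=0
cs,_=cv2.findContours(m,cv2.RETR_EXTERNAL,cv2.CHAIN_APPROX_NONE);k=max(cs,key=cv2.contourArea)[:,0]
print("top housing",cv2.minAreaRect(onplane(c,k,43)[:,:2].astype(np.float32)))
E
```

```text
w1 disc z 60.04403545764572 plane [ 0.   -0.   60.04]
 spindle z 257.73282238818183 centre (516.2960205078125, 73.66346740722656) r 33.36586380004883 mean [499.63  73.54]
 nut z 102.98708649395408 1905
 flat normal angle mod60 32.25 width 46.091724073318694 [46.037976321245196, 46.100864433177684, 46.1363314655332] centre [522.52  80.68]
 6fold: slot angle mod60 32.23311859018048
housing ((522.676025390625, 80.56689453125), (197.53428649902344, 197.45484924316406), 14.561067581176758)
top housing ((521.2719116210938, 79.62311553955078), (200.00457763671875, 199.297119140625), 14.393280029296875)
```

>>> {"op": "play_rows", "data": {"rows": [[0,[-3.0,-4.9,0],[0,0,-0.12]],[0,[-3.0,-4.9,0],[0,0,-0.24]],[0,[-3.0,-4.9,0],[0,0,-0.36]],[0,[-3.0,-4.9,0],[0,0,-0.48]],[0,[-3.0,-4.9,0],[0,0,-0.6]],[0,[-3.0,-4.9,0],[0,0,-0.72]],[0,[-3.0,-4.9,0],[0,0,-0.84]],[0,[-3.0,-4.9,0],[0,0,-0.96]],[0,[-3.0,-4.9,0],[0,0,-1.08]],[0,[-3.0,-4.9,0],[0,0,-1.2]],[0,[-3.0,-4.9,0],[0,0,-1.32]],[0,[-3.0,-4.9,0],[0,0,-1.44]]]}}

```text
clock: 2.78
eef_pos: [430.5, 77.8, 170.7]
tcp_rot: [-3.141, 0.0, 1.781]
contact_force: [-0.2, 0.1, 0.3]
opening: 1.002
```

>>> {"op": "play_rows", "data": {"rows": [[0,[0,0,0],[0,0,-0.12]],[0,[0,0,0],[0,0,-0.24]],[0,[0,0,0],[0,0,-0.36]],[0,[0,0,0],[0,0,-0.48]],[0,[0,0,0],[0,0,-0.6]],[0,[0,0,0],[0,0,-0.72]],[0,[0,0,0],[0,0,-0.84]],[0,[0,0,0],[0,0,-0.96]],[0,[0,0,0],[0,0,-1.08]],[0,[0,0,0],[0,0,-1.2]],[0,[0,0,0],[0,0,-1.32]],[0,[0,0,0],[0,0,-1.4]]]}}

```text
clock: 3.78
eef_pos: [430.5, 77.8, 170.7]
tcp_rot: [-3.141, -0.0, -3.102]
contact_force: [-0.6, 0.4, 0.7]
opening: 0.998
```

```bash
sed -i 's/sp=near&(Z>zd+46)/sp=near\&(Z>zd+46)\&(Z<zd+62)/' m.py; python3 - <<'E'
from m import *
np.set_printoptions(suppress=True,precision=3)
s=readout.sense();print(s["eef_pos"],s["tcp_rot"],s["qvel"],s["qpos"])
c,p,d=snap("wrist","w2")
analyse("w1",(522.3,80.5));analyse("w2",(522.3,80.5))
E
```

```text
[430.451  77.759 170.68 ] [-3.141 -0.    -3.102] [ 0.    -0.002  0.001  0.002  0.    -0.895] [ 0.175  0.136  2.078 -0.     0.927 -1.435]
w1 disc z 60.04295825455101 plane [ 0.    -0.    60.043]
 spindle z 111.49639117124535 centre (522.5352783203125, 80.54354095458984) r 13.974852561950684 mean [523.063  80.543]
 nut z 102.98708649395408 1905
 flat normal angle mod60 32.25 width 46.091724073318694 [46.037976321245196, 46.100864433177684, 46.1363314655332] centre [522.519  80.683]
 6fold: slot angle mod60 32.23311859018048
w2 disc z 60.11898067884272 plane [ 0.001 -0.    60.125]
 spindle z 111.50711420814427 centre (522.4064331054688, 81.21614837646484) r 14.545570373535156 mean [520.519  80.734]
 nut z 102.9827005306231 1125
 flat normal angle mod60 32.5 width 46.623728724156855 [47.0147318697978, 45.885563312802375, 46.970890989870384] centre [522.505  80.768]
 6fold: slot angle mod60 32.542303980219245
```

View pics/w2.png

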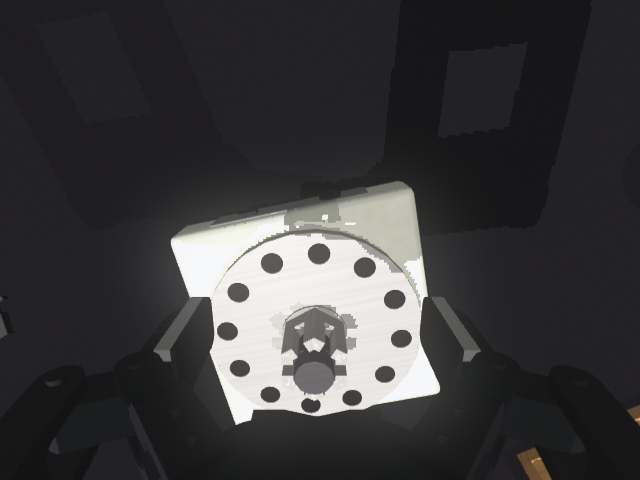

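The dark knob at (320,190) confirms that the front panel faces the robot, so the rotator yaw is about 14.5°. The nut needs 47.8° clockwise. The spindle top is 51.4 mm above the disc, which puts the hole centre at about 31.4 mm, or z ≈ 91.5. Moving over the nut.

>>> {"op": "play_rows", "data": {"rows": [[0,[-4,0,0],[0,0,0]],[0,[-7.5,-0.1,0],[0,0,0]],[0,[-9.2,-0.1,0],[0,0,0]],[0,[-9.2,-0.1,2],[0,0,0]],[0,[-9.2,-0.1,4.5],[0,0,0]],[0,[-9.2,-0.1,7],[0,0,0]],[0,[-9.2,-0.1,9],[0,0,0]],[0,[-9.2,-0.1,10.2],[0,0,0]],[0,[-9.2,-0.1,10.2],[0,0,0]],[0,[-9.2,-0.1,10.2],[0,0,0]]]}}

```text
clock: 4.67
eef_pos: [522.4, 80.4, 68.4]
tcp_rot: [-3.141, -0.002, -3.109]
contact_force: [0.9, 0.3, 0.6]
opening: 1.002
```

```bash
python3 - <<'E'
from m import *
s=readout.sense();print(s["eef_pos"],s["tcp_rot"],s["contact_force"],s["wrist_torque"])
c,p,d=snap("wrist","w3")
print(proj(c,[[522.5,80.7,111.5]]))
analyse("w3",(522.3,80.5))
E
```

```text
[522.36719667  80.42690428  68.38998221] [-3.14131821e+00 -1.52211475e-03 -3.10906841e+00] [0.86417387 0.25470045 0.58248596] [ 0.00456866 -0.05846608  0.03476111]
[[313.34790035 362.27297686]]
w3 disc z 60.06054397023148 plane [ 4.99131080e-04 -3.47676036e-04  6.00739388e+01]
 spindle z 111.49882214840875 centre (522.37060546875, 80.65472412109375) r 14.274971961975098 mean [520.6009685   80.70804904]
 nut z 102.95403289823257 4629
 flat normal angle mod60 32.5 width 47.05451171190379 [47.36443696271067, 46.22392694545252, 47.575171227548196] centre [522.97066592  80.81419302]
 6fold: slot angle mod60 32.38096521586706
```

View pics/w3.png

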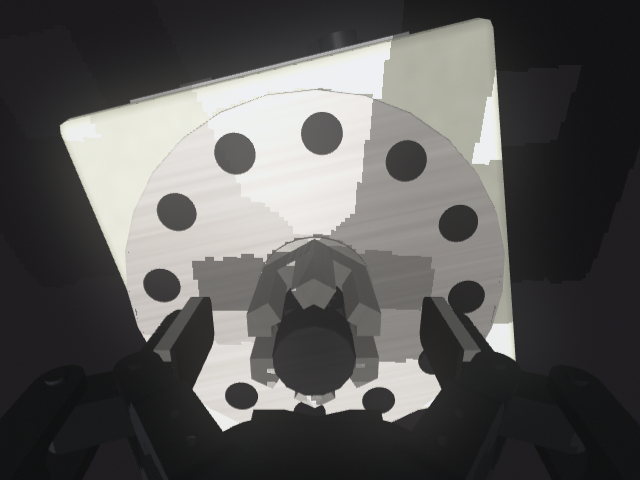

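The jaws straddle the nut, with the spindle at (315,360) between the pads at columns 200 and 435. Closing.

>>> {"op": "play_rows", "data": {"rows": [[255,[0,0,0],[0,0,0]],[255,[0,0,0],[0,0,0]],[255,[0,0,0],[0,0,0]],[255,[0,0,0],[0,0,0]],[255,[0,0,0],[0,0,0]],[255,[0,0,0],[0,0,0]]], "squeeze": 80}}

```text
clock: 5.22
eef_pos: [523.6, 79.7, 70.2]
tcp_rot: [-3.139, 0.001, -3.105]
contact_force: [-2.5, -14.5, 14.4]
opening: 0.523
```

```bash
python3 - <<'E'
from h import *
s=readout.sense();print(s["eef_pos"],s["tcp_rot"],s["contact_force"],s["wrist_torque"],s["opening"]*85)
E
```

```text
[523.59767542  79.68689813  70.15603478] [-3.13893438e+00  1.40108824e-03 -3.10512252e+00] [ -2.47821116 -14.53980213  14.41877326] [-2.11775088  0.34278004  0.13534784] 44.46041910574331
```

>>> {"op": "play_rows", "data": {"rows": [[255,[0,-0.1,-0.15],[0,0,0.03]],[255,[0,-0.1,-0.15],[0,0,0.09]],[255,[0,-0.1,-0.15],[0,0,0.15]],[255,[0,-0.1,-0.15],[0,0,0.21]],[255,[0,-0.1,-0.15],[0,0,0.27]],[255,[0,-0.1,-0.15],[0,0,0.33]],[255,[0,-0.1,-0.15],[0,0,0.39]],[255,[0,-0.1,-0.15],[0,0,0.45]],[255,[0,-0.1,-0.15],[0,0,0.51]],[255,[0,-0.1,-0.15],[0,0,0.57]],[255,[0,-0.1,-0.15],[0,0,0.6]],[255,[0,-0.1,-0.15],[0,0,0.6]]]}}

```text
clock: 6.22
eef_pos: [523.4, 78.7, 70.3]
tcp_rot: [-3.14, 0.002, 2.576]
contact_force: [2.2, -13.0, -2.4]
opening: 0.524
```

```bash
python3 - <<'E'
from m import *
s=readout.sense();print(s["eef_pos"],np.degrees(s["tcp_rot"]),s["contact_force"],s["wrist_torque"],s["opening"]*85)
snap("wrist","w4")
analyse("w4",(522.3,80.5))
E
```

```text
[523.35567355  78.72441107  70.33023652] [-1.79902376e+02  1.20583932e-01  1.47587838e+02] [  2.20580178 -12.98891789  -2.38973228] [-2.0864526  -0.51261455 -0.34925389] 44.50313323645517
w4 disc z 60.06664037763605 plane [ 4.55852651e-04 -3.88272171e-04  6.00857592e+01]
 spindle z 111.48011606455763 centre (514.765869140625, 85.3729248046875) r 32.40934371948242 mean [519.79513882  82.26441234]
 nut z 102.98832163798497 4738
 flat normal angle mod60 57.74999999999999 width 53.89389124652905 [67.12799649989387, 47.14316917442051, 47.41050806527278] centre [522.72472187  80.4330053 ]
 6fold: slot angle mod60 57.621624010390335
```

View pics/w4.png

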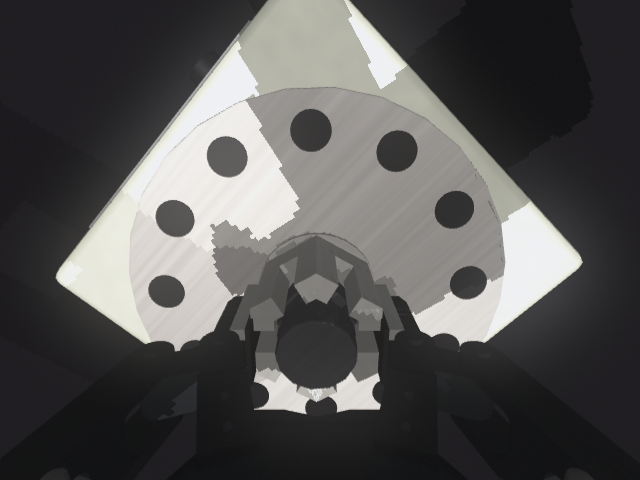

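>>> {"op": "play_rows", "data": {"rows": [[255,[0,0,0],[0,0,0.05]],[255,[0,0,0],[0,0,0.1]],[255,[0,0,0],[0,0,0.15]],[255,[0,0,0],[0,0,0.19]],[255,[0,0,0],[0,0,0.22]],[255,[0,0,0],[0,0,0.23]],[255,[0,0,0],[0,0,0.23]],[255,[0,0,0],[0,0,0.23]]]}}

```text
clock: 6.93
eef_pos: [523.1, 78.4, 70.3]
tcp_rot: [-3.14, 0.002, 2.348]
contact_force: [1.6, -14.8, -1.9]
opening: 0.523
```

```bash
python3 - <<'E'
from m import *
s=readout.sense();print(s["eef_pos"],np.degrees(s["tcp_rot"]),s["contact_force"],s["wrist_torque"],s["opening"]*85)
snap("wrist","w5")
P,hz=analyse("w5",(522.3,80.5))
E
```

```text
[523.11462973  78.44890165  70.30627474] [-1.79897215e+02  1.37444660e-01  1.34524064e+02] [  1.57523927 -14.76613598  -1.8915652 ] [-2.3352192  -0.33314407 -0.03963591] 44.4596308108973
w5 disc z 60.07335701899072 plane [ 4.19104425e-04 -4.93335552e-04  6.00927950e+01]
 spindle z 111.4743482839018 centre (516.0219116210938, 86.69713592529297) r 32.40506362915039 mean [520.13175962  82.87872199]
 nut z 102.99807293257109 4735
 flat normal angle mod60 44.75 width 53.84808935555108 [66.98212719601082, 47.25079481791434, 47.311346052728084] centre [522.64920233  80.31173435]
 6fold: slot angle mod60 44.78401221155342
```

>>> {"op": "play_rows", "data": {"rows": [[0,[0,0,0],[0,0,0]],[0,[0,0,0],[0,0,0]],[0,[0,0,0],[0,0,0]],[0,[0,0,0],[0,0,0]],[0,[0,0,0],[0,0,0]],[0,[0,0,-3],[0,0,0]],[0,[0,0,-6.5],[0,0,0]],[0,[0,0,-10],[0,0,0]],[0,[-4.5,0,-11],[0,0,0]],[0,[-4.5,0,-11],[0,0,0]],[0,[-4.5,0,-11],[0,0,0]]]}}

```text
clock: 7.9
eef_pos: [556.5, 47.4, 181.4]
tcp_rot: [3.139, 0.002, 2.345]
contact_force: [-0.4, 0.3, -0.9]
opening: 1.003
```

```bash
python3 - <<'E'
from m import *
s=readout.sense();print(s["eef_pos"],np.degrees(s["tcp_rot"]),s["contact_force"],s["wrist_torque"],s["opening"]*85,s["qvel"])
c,p,d=snap("wrist","w6")
P,hz=analyse("w6",(522.5,80.6))
cs,_=cv2.findContours(hz.astype(np.uint8),cv2.RETR_EXTERNAL,cv2.CHAIN_APPROX_NONE)
q=np.vstack([k[:,0] for k in cs]); w=P[q[:,1],q[:,0]][:,:2].astype(np.float32)
print("housing",cv2.minAreaRect(w))
E
```

```text
[556.46622395  47.43968671 181.36555938] [1.79859047e+02 1.31598506e-01 1.34379159e+02] [-0.36349247  0.30582651 -0.94376469] [ 0.01734822  0.01823213 -0.00645469] 85.268202840595 [ 0.02649825  0.01430171  0.06407127  0.01383291 -0.00196441  0.02449044]
w6 disc z 60.05759972070945 plane [ 2.96149263e-04 -5.11874715e-04  6.00636014e+01]
 spindle z 111.55455763975078 centre (522.850830078125, 80.71057891845703) r 13.986479759216309 mean [522.41049921  80.98386162]
 nut z 102.97565112980695 1684
 flat normal angle mod60 44.5 width 46.02436242866144 [45.669337894369505, 46.22653087460507, 46.17721851700975] centre [522.87341698  80.58690598]
 6fold: slot angle mod60 44.88028091053248
housing ((522.715087890625, 80.69390869140625), (197.5428466796875, 197.48777770996094), 14.532837867736816)
```

View pics/w6.png

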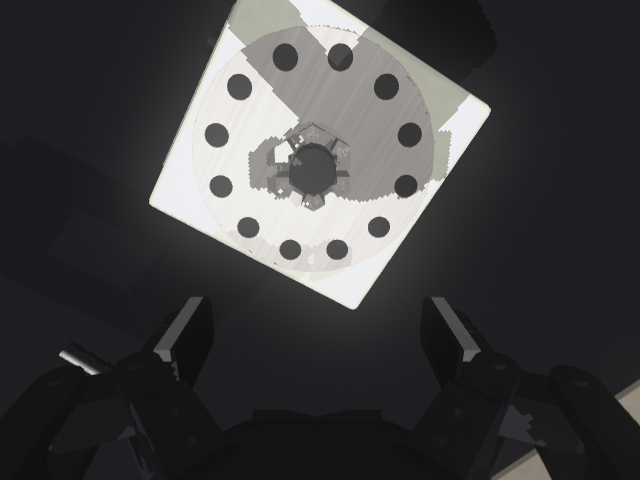

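>>> {"op": "play_rows", "data": {"rows": [[0,[-3,-2.2,0],[0,0,-0.1]],[0,[-23.4,-16.7,0],[0,0,-0.2]],[0,[-23.4,-16.7,0],[0,0,-0.3]],[0,[-23.4,-16.7,0],[0,0,-0.4]],[0,[-23.4,-16.7,0],[0,0,-0.5]],[0,[-23.4,-16.7,5],[0,0,-0.6]],[0,[-23.4,-16.7,5],[0,0,-0.7]],[0,[-23.4,-16.7,5],[0,0,-0.8]],[0,[-23.4,-16.7,5],[0,0,-0.88]],[0,[-23.4,-16.7,5],[0,0,-0.88]],[0,[-23.4,-16.7,5],[0,0,-0.88]],[0,[-23.4,-16.7,5],[0,0,-0.88]]]}}

```text
clock: 8.95
eef_pos: [598.9, -234.5, 129.8]
tcp_rot: [3.141, -0.001, -3.058]
contact_force: [0.1, 0.7, 0.8]
opening: 0.996
```

```bash
python3 - <<'E'
from m import *
np.set_printoptions(suppress=True,precision=2)
s=readout.sense();print(s["eef_pos"],np.degrees(s["tcp_rot"]),s["qvel"])
c,p,d=snap("wrist","w7")
P=cloud(c,d);Z=P[...,2]
m=((Z>4)&(Z<35)&(abs(P[...,0]-525)<70)&(abs(P[...,1]+238)<40)).astype(np.uint8)
m=cv2.morphologyEx(m,cv2.MORPH_OPEN,np.ones((2,2)))>0
print(m.sum(),"z hist",np.histogram(Z[m],bins=range(4,36,2)))
q=P[m]
bench=P[(abs(Z)<4)][:,2];print("bench",np.median(bench))
sh=q[(abs(q[:,2]-16)<1.5)]; tb=q[q[:,2]>24.5]
print("shaft",cv2.fitLine(sh[:,:2].astype(np.float32),cv2.DIST_L2,0,.01,.01).ravel(),sh.min(0),sh.max(0))
print("high (tab+collar)",cv2.minAreaRect(tb[:,:2].astype(np.float32)),tb.min(0),tb.max(0))
t2=tb[tb[:,0]>tb[:,0].max()-22];print("tab",cv2.minAreaRect(t2[:,:2].astype(np.float32)),np.median(t2[:,2]))
E
```

```text
[ 598.88 -234.5   129.79] [ 179.97   -0.04 -175.23] [ 0.   -0.01 -0.01 -0.    0.   -0.01]
1881 z hist (array([  1,   0,   0,   4,  56, 514, 316,  10,   0,   7, 403, 366,   1,
         0,   0]), array([ 4,  6,  8, 10, 12, 14, 16, 18, 20, 22, 24, 26, 28, 30, 32, 34]))
bench 0.01723240646197155
shaft [   1.      0.08  514.56 -238.28] [ 477.75 -243.13   14.51] [ 550.87 -229.93   17.47]
high (tab+collar) ((548.301513671875, -237.95724487304688), (24.569137573242188, 51.426055908203125), 84.3575439453125) [ 522.29 -248.99   24.51] [ 574.09 -224.29  272.39]
tab ((562.8040771484375, -234.1627655029297), (22.312570571899414, 10.509440422058105), 4.593397617340088) 26.05710310815249
```

View pics/w7.png

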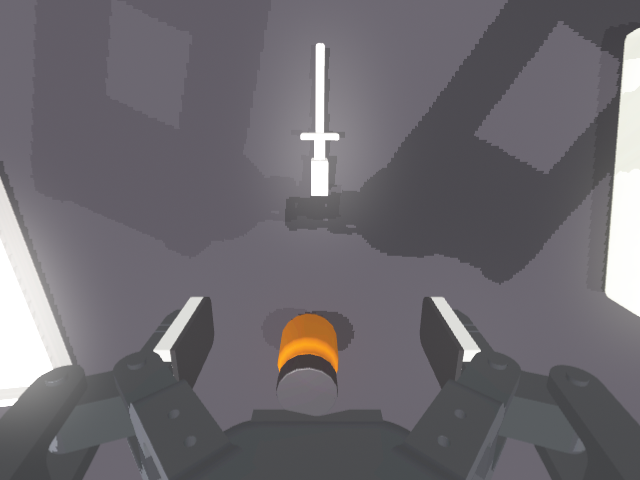

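>>> {"op": "play_rows", "data": {"rows": [[60,[3.6,0.32,2],[0,0,0]],[60,[3.6,0.32,5],[0,0,0]],[60,[3.6,0.32,8],[0,0,0]],[60,[3.6,0.32,10],[0,0,0]],[60,[3.6,0.32,11.5],[0,0,0]],[60,[3.6,0.32,12.3],[0,0,0]],[60,[3.6,0.32,12.6],[0,0,0]],[60,[3.6,0.32,12.6],[0,0,0]],[60,[3.6,0.32,12.6],[0,0,0]]]}}

```text
clock: 9.75
eef_pos: [563.8, -235.5, 5.0]
tcp_rot: [-3.141, 0.001, -3.056]
contact_force: [0.1, 0.3, 0.5]
opening: 0.764
```

```bash
python3 - <<'E'
from m import *
np.set_printoptions(suppress=True,precision=2)
s=readout.sense();print(s["eef_pos"],np.degrees(s["tcp_rot"]),s["contact_force"],s["opening"])
c,p,d=snap("wrist","w8")
print(proj(c,[[563.1,-234.3,26],[563.1,-234.3,4]]))
E
```

```text
[ 563.76 -235.49    5.01] [-179.97    0.06 -175.12] [0.15 0.32 0.52] 0.7641704165902206
[[316.57 323.52]
 [316.61 296.41]]
```

View pics/w8.png

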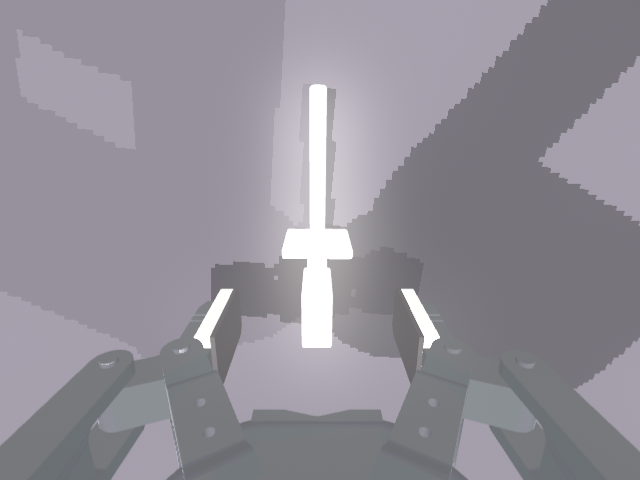

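The pads straddle the tab centrally: tab at (317,308), pads at columns 215 and 422. Closing.

>>> {"op": "play_rows", "data": {"rows": [[255,[0,0.05,0.1],[0,0,0]],[255,[0,0.05,0.1],[0,0,0]],[255,[0,0.05,0.1],[0,0,0]],[255,[0,0.05,0.1],[0,0,0]],[255,[0,0.05,0.1],[0,0,0]],[255,[0,0.05,0.1],[0,0,0]],[255,[0,0.05,0.1],[0,0,0]],[255,[0,0.05,0.1],[0,0,0]]], "squeeze": 50}}

```text
clock: 10.47
eef_pos: [563.2, -235.1, 3.5]
tcp_rot: [-3.141, 0.0, -3.056]
contact_force: [-1.7, 0.9, 5.6]
opening: 0.132
```

```bash
python3 - <<'E'
from m import *
np.set_printoptions(suppress=True,precision=2)
s=readout.sense();print(s["eef_pos"],np.degrees(s["tcp_rot"]),s["contact_force"],s["wrist_torque"],s["opening"]*85)
E
```

```text
[ 563.25 -235.11    3.51] [-179.99    0.02 -175.12] [-1.66  0.88  5.57] [ 0.    0.2  -0.02] 11.205271185580566
```

>>> {"op": "play_rows", "data": {"rows": [[255,[0,0,-2],[0,0,0]],[255,[0,0,-5],[0,0,0.1]],[255,[0,0,-8.5],[0,0,0.22]],[255,[0,0,-12],[0,0,0.34]],[255,[0,2,-15],[0,0,0.46]],[255,[-0.4,5,-15],[0,0,0.58]],[255,[-0.8,8.5,-15],[0,0,0.7]],[255,[-0.8,12,-15],[0,0,0.82]],[255,[-0.8,15.5,-15],[0,0,0.94]],[255,[-0.8,17,-15],[0,0,1.06]],[255,[-0.8,17,-15],[0,0,1.18]],[255,[-0.8,17,-15],[0,0,1.29]]]}}

```text
clock: 11.47
eef_pos: [556.1, -63.5, 152.9]
tcp_rot: [-3.141, -0.0, 1.933]
contact_force: [0.3, -0.5, -0.4]
opening: 0.125
```

>>> {"op": "play_rows", "data": {"rows": [[255,[0,0,0],[0,0,0.06]],[255,[0,0,0],[0,0,0.11]],[255,[0,0,0],[0,0,0.11]],[255,[0,0,0],[0,0,0.11]]]}}

```text
clock: 11.8
eef_pos: [556.4, -64.9, 152.9]
tcp_rot: [-3.141, -0.0, 1.828]
contact_force: [0.3, 0.2, -0.4]
opening: 0.126
```

```bash
python3 - <<'E'
from m import *
np.set_printoptions(suppress=True,precision=2)
s=readout.sense();print(s["eef_pos"],np.degrees(s["tcp_rot"]),s["contact_force"],s["wrist_torque"],s["opening"]*85,s["qvel"])
c,p,d=snap("wrist","w9")
E
```

```text
[556.35 -64.9  152.88] [-179.98   -0.01  104.76] [ 0.29  0.24 -0.44] [-0.01  0.   -0.  ] 10.697307800523912 [-0.   -0.   -0.   -0.    0.   -0.01]
```

View pics/w9.png

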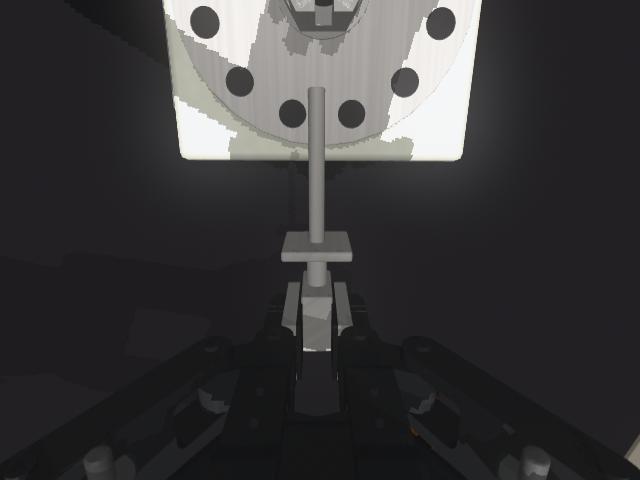

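```bash
cat > pin.py <<'E'
from m import *
def pin(fn,s,N=(522.7,80.65),yaw=14.5):
    c,p,d=load(fn);P=cloud(c,d)
    Rm=R.from_euler("xyz",s["tcp_rot"]).as_matrix();T=(P-s["eef_pos"])@Rm
    x,y,z=T[...,0],T[...,1],T[...,2]
    m=(abs(y)<5)&(z<-2)&(z>-22)&(x>34)&(x<84)&(d>0)
    q=T[m]; 
    # ridge: per x bin
    xs=np.arange(36,84,3);rid=[];mid=[]
    for a in xs:
        k=q[(q[:,0]>=a)&(q[:,0]<a+3)]
        if len(k)>5: rid.append((a+1.5,np.percentile(k[:,2],10)));mid.append((a+1.5,(k[:,1].max()+k[:,1].min())/2))
    rid=np.array(rid);mid=np.array(mid)
    f=np.polyfit(rid[:,0],rid[:,1],1);g=np.polyfit(mid[:,0],mid[:,1],1)
    b=T[(abs(y)<2)&(z<-2)&(z>-22)&(x>34)&(x<110)];nose=np.percentile(b[:,0],99.5)
    print("axis toolz at x=0,86:",f[1]+3,np.polyval(f,86)+3,"tilt deg",np.degrees(f[0]),"y at 0,86:",g[1],np.polyval(g,86),"yaw deg",np.degrees(g[0]),"nose x",nose)
    col=T[(abs(y)<14)&(z<-15)&(z>-27)&(x>22)&(x<40)]; 
    if len(col): print(" collar x range",np.percentile(col[:,0],[2,98]),"ztop",np.percentile(col[:,2],5))
    A=np.array([nose,np.polyval(g,nose),np.polyval(f,nose)+3]);B=np.array([30,np.polyval(g,30),np.polyval(f,30)+3])
    A,B=s["eef_pos"]+Rm@A,s["eef_pos"]+Rm@B
    u=np.array([np.cos(np.radians(90+yaw)),np.sin(np.radians(90+yaw))]);v=np.array([-u[1],u[0]])
    for n,X in(("nose",A),("seat",B)): print(n,X,"along",(X[:2]-N)@u,"lateral",(X[:2]-N)@v)
    print("tool x along/lat",Rm[:2,0]@u,Rm[:2,0]@v,"tool y",Rm[:2,1]@u,Rm[:2,1]@v)
E
python3 - <<'E'
from pin import *
np.set_printoptions(suppress=True,precision=2)
pin("w9",readout.sense())
E
```

```text
axis toolz at x=0,86: -9.643732452983052 -9.836032603429077 tilt deg -0.12811612814288406 y at 0,86: 1.3975674495895778 0.8079215886429935 yaw deg -0.39283975859996617 nose x 88.41059551910139
 collar x range [28.98 32.97] ztop -23.21696216717285
nose [534.6   20.74 162.77] along -60.982903451915455 lateral 3.4828006513168654
seat [549.87 -35.64 162.63] along -119.39097144786714 lateral 2.809512960152122
tool x along/lat 0.9999890788961106 0.004671280565829506 tool y 0.004671328805204869 -0.9999890339921959
```

>>> {"op": "play_rows", "data": {"rows": [[255,[0,0.24,2],[0,0,0.0115]],[255,[0,0.24,4.5],[0,0,0.0115]],[255,[0,0.24,6.5],[0,0,0.0115]],[255,[0,0.24,7.12],[0,0,0.0115]],[255,[1,0.24,7.12],[0,0,0.0115]],[255,[2,0.24,7.12],[0,0,0.0115]],[255,[2.8,0.24,7.12],[0,0,0.0115]],[255,[3.1,0.24,7.12],[0,0,0.0115]],[255,[3.1,0.24,7.12],[0,0,0.0115]],[255,[3.1,0.24,7.12],[0,0,0.0115]]]}}

```text
clock: 12.68
eef_pos: [551.5, -34.0, 82.8]
tcp_rot: [3.14, 0.001, 1.816]
contact_force: [0.7, -0.5, -0.7]
opening: 0.127
```

```bash
python3 - <<'E'
from pin import *
np.set_printoptions(suppress=True,precision=2)
s=readout.sense();print(s["eef_pos"],np.degrees(s["tcp_rot"]),s["contact_force"],s["wrist_torque"],s["qvel"])
c,p,d=snap("wrist","w10")
pin("w10",s); snap("scene","s10")
a=load("s10")[1][190:300,230:390];cv2.imwrite("pics/s10z.png",cv2.resize(a,None,fx=5,fy=5,interpolation=cv2.INTER_CUBIC)[:,:,::-1])
E
```

```text
[551.53 -33.96  82.75] [179.92   0.03 104.07] [ 0.72 -0.45 -0.66] [0.   0.03 0.01] [-0.01  0.01 -0.   -0.   -0.    0.  ]
axis toolz at x=0,86: -10.005156561395435 -9.791836745988741 tilt deg 0.14212005941061986 y at 0,86: 1.2379441536352744 0.8070692159758388 yaw deg -0.2870618072773036 nose x 106.25140788224608
 collar x range [29.   32.97] ztop -23.17186347867052
nose [526.36  69.28  92.44] along -11.925570809460392 lateral -0.7011973221321853
seat [545.27  -4.59  92.67] along -88.17757994003199 lateral -0.5109499979239507
tool x along/lat 0.9999717092814768 -0.007501487032785256 tool y -0.007500685413459087 -0.9999708442369808
```

View pics/w10.png

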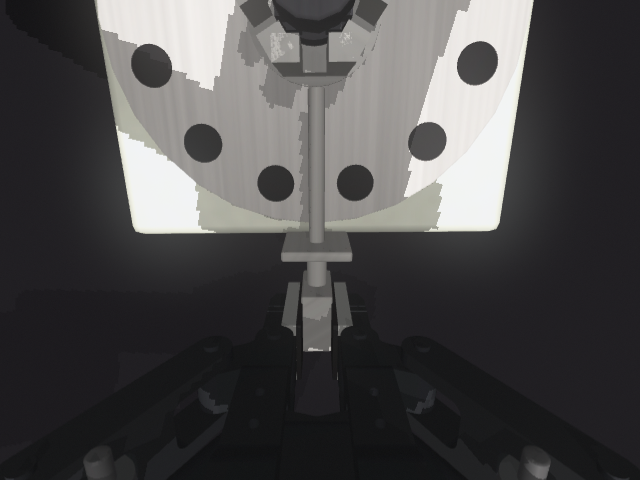

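View pics/s10z.png

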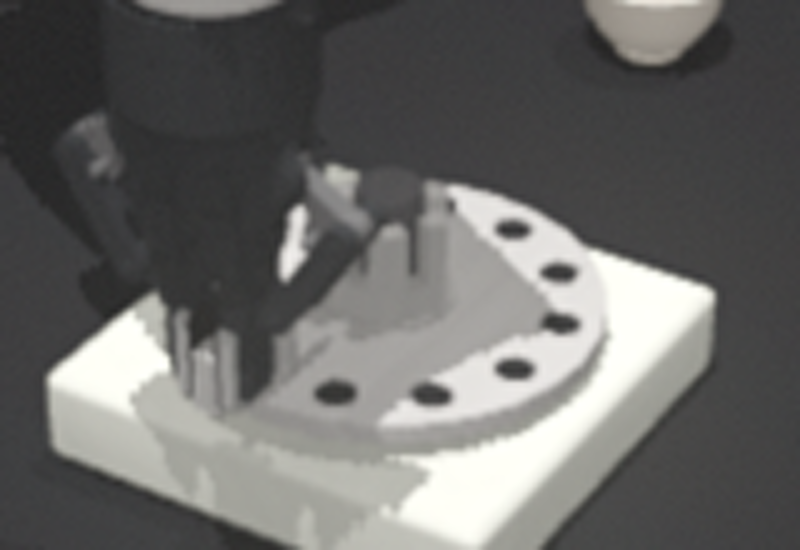

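>>> {"op": "play_rows", "data": {"rows": [[255,[0,-0.06,0.1],[0,0,0]],[255,[0.4,-0.06,0.1],[0,0,0]],[255,[0.8,-0.06,0.1],[0,0,0]],[255,[1.1,-0.06,0.1],[0,0,0]],[255,[1.3,-0.06,0.1],[0,0,0]],[255,[1.4,-0.06,0.1],[0,0,0]],[255,[1.4,-0.06,0.1],[0,0,0]]]}}

```text
clock: 13.37
eef_pos: [547.0, -20.6, 80.9]
tcp_rot: [-3.142, -0.0, 1.816]
contact_force: [0.3, -0.4, -0.7]
opening: 0.129
```

```bash
python3 - <<'E'
from pin import *
np.set_printoptions(suppress=True,precision=2)
s=readout.sense();print(s["eef_pos"],np.degrees(s["tcp_rot"]),s["contact_force"],s["wrist_torque"],s["qvel"])
c,p,d=snap("wrist","w11")
pin("w11",s)
a=p[0:130,215:415];cv2.imwrite("pics/w11z.png",cv2.resize(a,None,fx=4,fy=4,interpolation=cv2.INTER_CUBIC)[:,:,::-1])
E
```

```text
[546.97 -20.61  80.88] [-180.     -0.    104.03] [ 0.35 -0.36 -0.68] [-0.02  0.01 -0.05] [-0.01  0.   -0.   -0.   -0.   -0.  ]
axis toolz at x=0,86: -6.505740547858439 -11.94383421758969 tilt deg -3.62302111479547 y at 0,86: 1.8178809090471644 0.4413942461310847 yaw deg -0.9170567016411415 nose x 91.1633146484879
 collar x range [29.02 32.99] ztop -23.211395950813767
nose [525.21  67.92  93.15] along -12.955157211222703 lateral 0.7539205758337639
seat [540.99   8.82  89.28] along -74.12438348781207 lateral 0.27597034615062954
tool x along/lat 0.9999664939887943 -0.00818600818034569 tool y -0.00818600716980392 -0.9999664912094189
```

View pics/w11z.png

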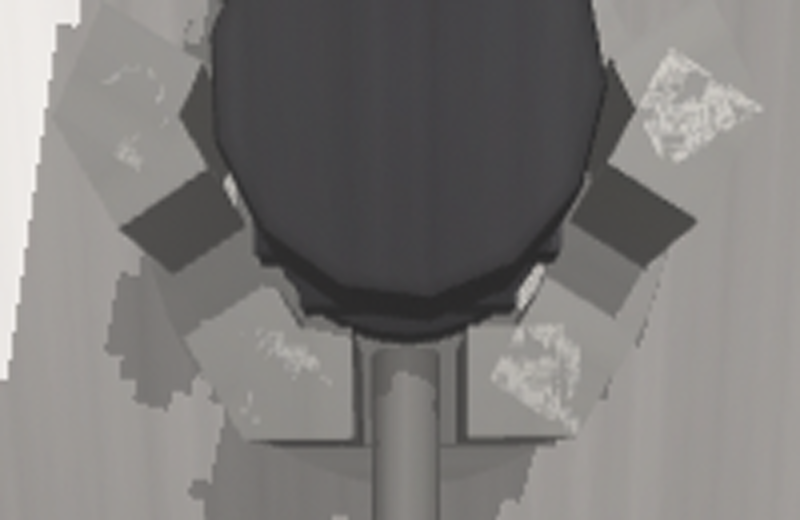

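Nose is in the slot, centred at about (406,380) in the zoom, against the slot centre at 410. Feeling forward in small steps.

>>> {"op": "play_rows", "data": {"rows": [[255,[0,0,-0.04],[0,0,0]],[255,[0.1,0,-0.04],[0,0,0]],[255,[0.2,0,-0.04],[0,0,0]],[255,[0.3,0,-0.04],[0,0,0]],[255,[0.3,0,-0.04],[0,0,0]]]}}

```text
clock: 13.83
eef_pos: [546.2, -17.9, 81.3]
tcp_rot: [-3.142, -0.0, 1.815]
contact_force: [0.1, 0.0, -0.3]
opening: 0.131
```

```bash
cat > st.py <<'E'
from h import *
np.set_printoptions(suppress=True,precision=2)
s=readout.sense();Rm=R.from_euler("xyz",s["tcp_rot"]).as_matrix()
u=np.array([-.2504,.9681]);v=np.array([-u[1],u[0]]);e=s["eef_pos"]
print("tcp",e,np.degrees(s["tcp_rot"]),"F tool",Rm.T@s["contact_force"],"M",Rm.T@s["wrist_torque"],"seat along",(e[:2]-[522.7,80.65])@u+32.4,"lat",(e[:2]-[522.7,80.65])@v,s["clock"],s["opening"]*85)
E
python3 st.py
```

```text
tcp [546.23 -17.86  81.28] [-180.     -0.    104.01] F tool [0.02 0.08 0.31] M [ 0.   -0.04  0.01] seat along -68.85725069041487 lat 1.8824564779972666 13.8333 11.105397192864006
```

>>> {"op": "play_rows", "data": {"rows": [[255,[0.1,0,0],[0,0,0]],[255,[0.2,0,0],[0,0,0]],[255,[0.3,0,0],[0,0,0]],[255,[0.3,0,0],[0,0,0]]]}}

```text
clock: 14.17
eef_pos: [545.5, -14.9, 81.3]
tcp_rot: [-3.142, -0.0, 1.815]
contact_force: [-0.0, 0.8, -0.4]
opening: 0.128
```

```bash
python3 st.py
```

```text
tcp [545.5  -14.91  81.28] [-180.     -0.    104.02] F tool [0.79 0.16 0.39] M [ 0.04 -0.04  0.02] seat along -65.82600813885853 lat 1.8542524877246462 14.1667 10.879387820695408
```

>>> {"op": "play_rows", "data": {"rows": [[255,[0.15,0,0],[0,0,0]],[255,[0.3,0,0],[0,0,0]],[255,[0.45,0,0],[0,0,0]],[255,[0.6,0,0],[0,0,0]],[255,[0.6,0,0],[0,0,0]]]}}

```text
clock: 14.58
eef_pos: [544.0, -9.0, 81.3]
tcp_rot: [-3.142, -0.0, 1.815]
contact_force: [-0.3, 0.5, -1.2]
opening: 0.128
```

```bash
python3 st.py; python3 -c "
from h import *
c,p,d=snap('wrist','w12');a=p[0:150,215:415];cv2.imwrite('pics/w12z.png',cv2.resize(a,None,fx=4,fy=4,interpolation=cv2.INTER_CUBIC)[:,:,::-1])"
```

```text
tcp [544.02  -8.97  81.3 ] [-180.     -0.    104.02] F tool [ 0.53 -0.14  1.2 ] M [ 0.   -0.    0.03] seat along -59.69643703404622 lat 1.8034855600889153 14.5833 10.881171743546817
```

View pics/w12z.png

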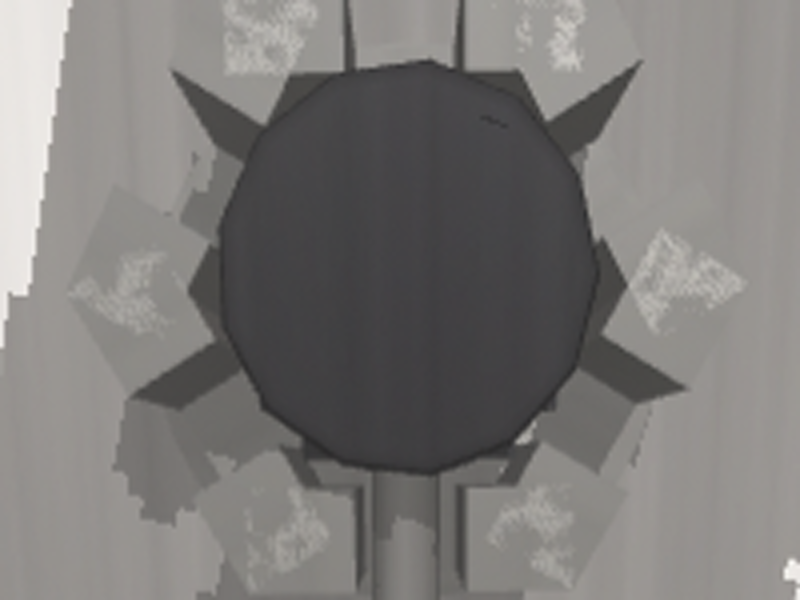

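The shaft is entering the spindle, with no reaction force. Continuing.

>>> {"op": "play_rows", "data": {"rows": [[255,[0.15,0,0],[0,0,0]],[255,[0.3,0,0],[0,0,0]],[255,[0.45,0,0],[0,0,0]],[255,[0.6,0,0],[0,0,0]],[255,[0.75,0,0],[0,0,0]],[255,[0.9,0,0],[0,0,0]],[255,[1.05,0,0],[0,0,0]],[255,[1.2,0,0],[0,0,0]],[255,[1.2,0,0],[0,0,0]]]}}

```text
clock: 15.38
eef_pos: [541.1, 2.6, 81.3]
tcp_rot: [-3.142, -0.0, 1.815]
contact_force: [0.2, 1.0, -0.3]
opening: 0.131
```

```bash
python3 st.py
```

```text
tcp [541.13   2.65  81.27] [-180.     -0.    104.02] F tool [0.92 0.42 0.32] M [ 0.03  0.03 -0.  ] seat along -47.72906843064194 lat 1.6883524198820685 15.3833 11.172348708963261
```

>>> {"op": "play_rows", "data": {"rows": [[255,[0.15,0,0],[0,0,0]],[255,[0.3,0,0],[0,0,0]],[255,[0.45,0,0],[0,0,0]],[255,[0.6,0,0],[0,0,0]],[255,[0.75,0,0],[0,0,0]],[255,[0.9,0,0],[0,0,0]],[255,[1.05,0,0],[0,0,0]],[255,[1.2,0,0],[0,0,0]],[255,[1.2,0,0],[0,0,0]]]}}

```text
clock: 16.13
eef_pos: [538.2, 14.3, 81.3]
tcp_rot: [-3.141, -0.0, 1.815]
contact_force: [0.6, -0.7, -0.7]
opening: 0.131
```

```bash
python3 st.py; python3 -c "
from h import *
c,p,d=snap('wrist','w13')"
```

```text
tcp [538.21  14.28  81.27] [-179.99   -0.01  104.02] F tool [-0.85  0.37  0.75] M [-0.05 -0.   -0.02] seat along -35.73317440015692 lat 1.5983677709961064 16.1333 11.136955806446586
```

View pics/w13.png

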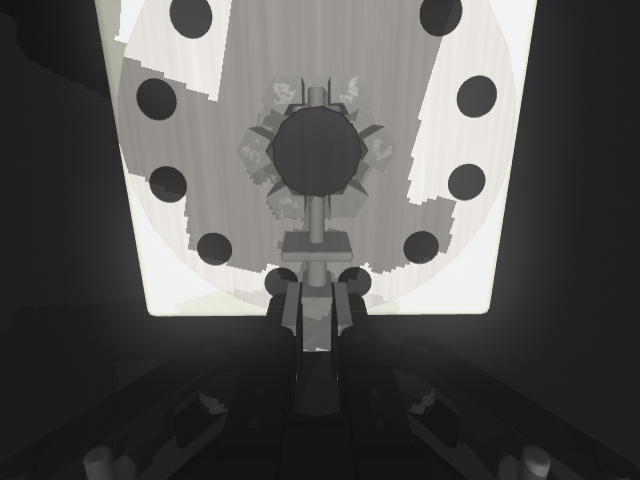

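The nose shows in the far slot at (316,95), with about 12.7 mm left to go.

>>> {"op": "play_rows", "data": {"rows": [[255,[0.15,0,0],[0,0,0]],[255,[0.3,0,0],[0,0,0]],[255,[0.45,0,0],[0,0,0]],[255,[0.6,0,0],[0,0,0]],[255,[0.75,0,0],[0,0,0]],[255,[0.9,0,0],[0,0,0]],[255,[1.05,0,0],[0,0,0]],[255,[1.15,0,0],[0,0,0]],[255,[1.15,0,0],[0,0,0]]]}}

```text
clock: 16.93
eef_pos: [535.5, 25.4, 81.3]
tcp_rot: [-3.142, -0.0, 1.815]
contact_force: [0.8, -0.1, -1.2]
opening: 0.13
```

```bash
python3 st.py
```

```text
tcp [535.45  25.36  81.29] [-180.     -0.    104.02] F tool [-0.33  0.77  1.2 ] M [ 0.05 -0.    0.  ] seat along -24.317006498355035 lat 1.4991094088149293 16.9333 11.030632758989698
```

>>> {"op": "play_rows", "data": {"rows": [[255,[0.05,0,0],[0,0,0]],[255,[0.1,0,0],[0,0,0]],[255,[0.13,0,0],[0,0,0]],[255,[0.13,0,0],[0,0,0]]]}}

```text
clock: 17.27
eef_pos: [535.2, 26.4, 81.3]
tcp_rot: [3.142, 0.0, 1.815]
contact_force: [1.2, -0.5, -1.7]
opening: 0.127
```

```bash
python3 st.py
```

```text
tcp [535.25  26.37  81.3 ] [180.     0.01 104.01] F tool [-0.75  1.02  1.66] M [-0.02 -0.13  0.01] seat along -23.293862134759344 lat 1.4471544276310995 17.2667 10.835010349051139
```

>>> {"op": "play_rows", "data": {"rows": [[255,[0.04,0,0],[0,0,0]],[255,[0.07,0,0],[0,0,0]],[255,[0.07,0,0],[0,0,0]]]}}

```text
clock: 17.52
eef_pos: [535.3, 26.5, 81.4]
tcp_rot: [3.141, 0.001, 1.816]
contact_force: [1.2, -5.7, -0.1]
opening: 0.128
```

```bash
python3 st.py; python3 -c "
from h import *
c,p,d=snap('wrist','w14');a=p[70:270,220:420];cv2.imwrite('pics/w14z.png',cv2.resize(a,None,fx=3,fy=3,interpolation=cv2.INTER_CUBIC)[:,:,::-1])"
```

```text
tcp [535.3   26.49  81.36] [179.99   0.06 104.04] F tool [-5.82 -0.22  0.11] M [ 0.07 -0.92 -0.08] seat along -23.186971444109915 lat 1.36516734148779 17.5167 10.891702366278757
```

View pics/w14z.png

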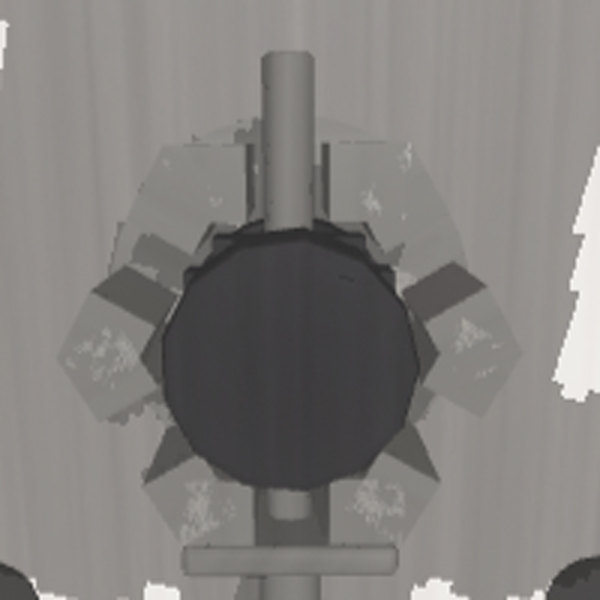

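The collar is against the flat: 5.8 N reaction, seat at −23.2 mm. Releasing and lifting straight up.

>>> {"op": "play_rows", "data": {"rows": [[200,[0.06,0,0],[0,0,0]],[150,[0.06,0,0],[0,0,0]],[100,[0.06,0,0],[0,0,0]],[60,[0.06,0,0],[0,0,0]],[60,[0.06,0,0],[0,0,0]],[60,[0.06,0,0],[0,0,0]]]}}

```text
clock: 18.07
eef_pos: [534.9, 27.8, 81.3]
tcp_rot: [-3.142, -0.0, 1.815]
contact_force: [0.4, 0.3, 0.7]
opening: 0.766
```

```bash
python3 st.py; python3 -c "
from h import *
c,p,d=snap('wrist','w15')"
```

```text
tcp [534.89  27.8   81.29] [-180.     -0.    104.01] F tool [ 0.18  0.45 -0.68] M [ 0.01 -0.03  0.03] seat along -21.818833147496385 lat 1.4372579449803307 18.0667 65.13038322574684
```

View pics/w15.png

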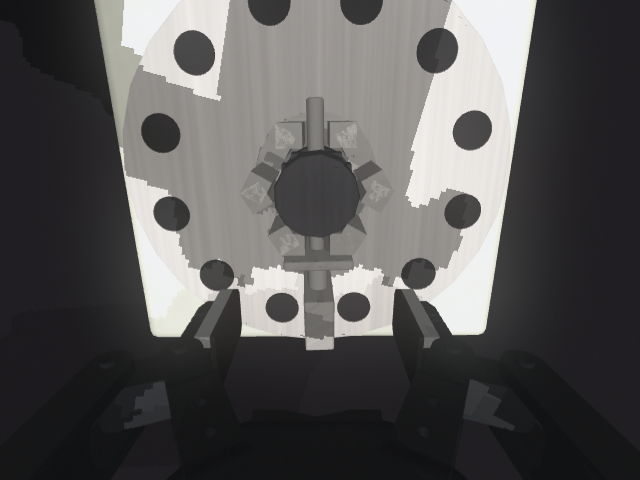

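>>> {"op": "play_rows", "data": {"rows": [[60,[0,0,-1],[0,0,0]],[60,[0,0,-3],[0,0,0]],[60,[0,0,-6],[0,0,0]],[60,[0,0,-9],[0,0,0]],[60,[0,0,-11],[0,0,0]],[60,[0,0,-11],[0,0,0]],[60,[0,0,-11],[0,0,0]]]}}

```text
clock: 18.7
eef_pos: [535.7, 27.8, 193.1]
tcp_rot: [3.138, 0.001, 1.815]
contact_force: [-0.4, -0.6, 0.4]
opening: 0.767
```

```bash
python3 st.py; python3 - <<'E'
from m import *
np.set_printoptions(suppress=True,precision=2)
c,p,d=snap('wrist','w16');P=cloud(c,d)
N=np.array([522.7,80.65]);u=np.array([-.2504,.9681]);v=np.array([-u[1],u[0]])
a=(P[...,:2]-N)@u;l=(P[...,:2]-N)@v;z=P[...,2]
m=(abs(l)<1.2)&(z>80)&(z<120)&(abs(a)<85)&((a<-15)|(a>15.5))
for lo in range(-72,40,4):
    k=m&(a>=lo)&(a<lo+4)
    if k.sum()>3: print(lo,k.sum(),np.median(z[k]).round(2))
col=(abs(l)>5)&(abs(l)<12)&(z>90)&(z<112)&(a<-21)&(a>-32)
print("collar along",np.percentile(a[col],[2,50,98]))
pm=(abs(l)<3.5)&(z>80)&(z<110)&(a>15); print("nose",np.percentile(a[pm],99)); pm=(abs(l)<6)&(z>95)&(a<-30)&(z<112); print("tab",a[pm].min(),a[pm].max())
analyse("w16",(522.7,80.65))
sc=snap("scene","s16")[1][190:300,230:390];cv2.imwrite("pics/s16z.png",cv2.resize(sc,None,fx=5,fy=5,interpolation=cv2.INTER_CUBIC)[:,:,::-1])
E
```

```text
tcp [535.74  27.76 193.11] [179.82   0.04 104.01] F tool [-0.48 -0.5  -0.4 ] M [ 0.05  0.   -0.  ] seat along -22.066333351532478 lat 0.6197943228393074 18.7 65.20514028155326
-68 18 97.39
-64 21 97.75
-60 19 98.19
-56 21 98.82
-52 22 99.18
-48 22 99.14
-44 21 91.09
-40 17 91.25
-36 14 92.02
-32 10 100.53
-28 26 97.9
-24 18 91.99
-20 12 92.07
12 4 96.39
16 28 96.39
20 23 96.86
24 28 97.74
28 20 97.16
collar along [-29.79 -26.11 -21.29]
nose 30.852292672522942
tab -67.72736645826551 -30.024466661986754
w16 disc z 60.055484647768765 plane [ 0.   -0.   60.06]
 spindle z 111.57304700395822 centre (522.6162719726562, 80.60546875) r 13.882452011108398 mean [522.57  80.98]
 nut z 102.96764449729463 1611
 flat normal angle mod60 44.75 width 48.54707385750424 [46.97856739826574, 52.643197364137016, 46.01945681010994] centre [523.08  78.19]
 6fold: slot angle mod60 44.843584311874025
```

View pics/w16.png

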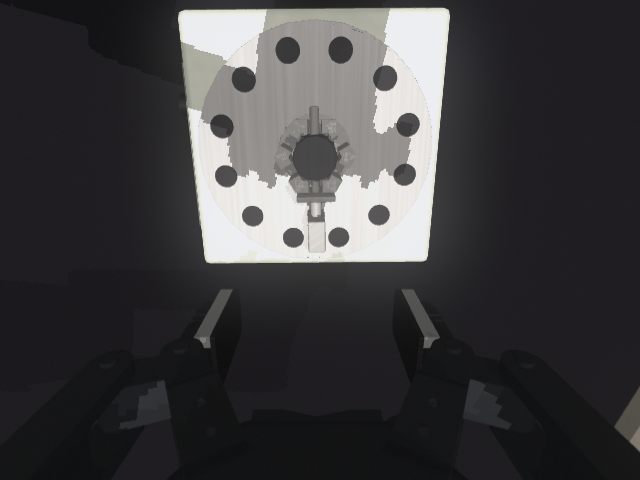

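View pics/s16z.png

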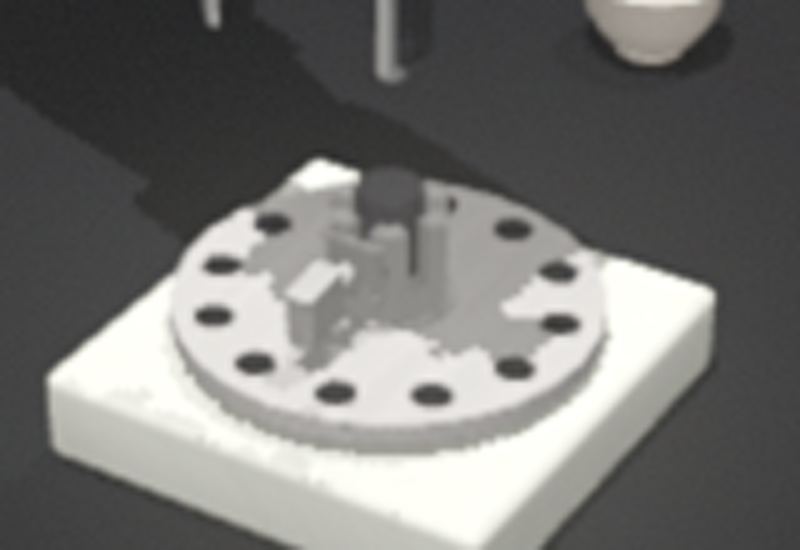

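>>> {"op": "play_rows", "data": {"rows": [[60,[0,0,-1],[0,0,0]],[60,[0,0,-1],[0,0,0]],[60,[0,0,-1],[0,0,0]],[60,[0,0,-1],[0,0,0]],[60,[0,0,-1],[0,0,0]],[60,[0,0,-1],[0,0,0]],[60,[0,0,-1],[0,0,0]],[60,[0,0,-1],[0,0,0]],[60,[0,0,-1],[0,0,0]],[60,[0,0,-1],[0,0,0]]]}}

```text
clock: 19.63
eef_pos: [534.9, 27.7, 201.2]
tcp_rot: [-3.141, -0.0, 1.815]
contact_force: [-0.7, -0.4, -0.3]
opening: 0.763
```

```bash
python3 - <<'E'
from m import *
np.set_printoptions(suppress=True,precision=2)
c,p,d=snap('wrist','w17')
N=np.array([522.7,80.65]);u=np.array([-.2504,.9681]);v=np.array([-u[1],u[0]])
for f in("w15","w16","w17"):
    c,p,d=load(f);P=cloud(c,d);a=(P[...,:2]-N)@u;l=(P[...,:2]-N)@v;z=P[...,2]
    pm=(abs(l)<3.5)&(z>80)&(z<110)&(a>15);t=(abs(l)<6)&(z>94)&(a<-30)&(z<112)&(a>-75)
    col=(abs(l)>5)&(abs(l)<12)&(z>100)&(z<112)&(a<-24)&(a>-32)
    k=(abs(l)<1.2)
    A=t&k&(a<-48);B=pm&k&(a>20)
    print(f,"nose",np.percentile(a[pm],99),"tab end",np.percentile(a[t],1),"collar top",np.percentile(a[col],[5,95]),"tilt",np.degrees(np.arctan(((np.median(z[B])-3)-(np.median(z[A])-13))/(np.median(a[B])-np.median(a[A])))))
E
```

```text
w15 nose 30.98996658745764 tab end -67.14012839327899 collar top [-29.6 -26. ] tilt 6.169567842338816
w16 nose 30.852292672522942 tab end -67.39733236956602 collar top [-29.77 -26.19] tilt 6.308093835278921
w17 nose 30.622007068067706 tab end -67.16588494551951 collar top [-29.64 -26.17] tilt 6.127687763353412
```

```bash
python3 -c "
from h import *
print(r.sign_off())"
```

```text
the job is handed in; nothing more can be done
None
```

The nut is locked: I turned it clockwise to the next line-up, pushed the locking pin home through both slots and the spindle, and let go. I handed the job in at about 19.7 s; no verdict was reported.

- **Nut:** I turned it about 47.5° clockwise. Afterwards the slot angle measured 44.5–44.9° (mod 60°) against 44.5° for the rotator's y axis. It still read that after the pin was in.
- **Pin:** The spindle top measured 51.4 mm above the disc, so I aimed for a hole centre 31.4 mm up. The pin went in with no more than about 1 N of resistance. It stopped at 5.8 N with the seat face 23.2 mm from the axis, where 23 mm is home, and the nose showed out of the far slot.
- **After release:** The pin droops about 6° in the hole's clearance, more than the roughly 4° I expected from an 8 mm hole and a 6 mm shaft. By calculation the collar's lower edge rests on the nut's flat to within about 0.3 mm. Its top edge stands about 3 mm off, and the seat centre about 1.4 mm. The pin stayed put in three pictures taken over about 1.5 s.
- **Rest of the scene:** The gripper was well clear, about 110 mm above the spindle's hole. I kept away from the jar, mortar and tube rack but did not check their positions at the end.

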